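Open the safety-capped ink refill jar

ROBOT

A 6-joint arm with a two-finger parallel gripper is mounted at the origin on the work surface. World frame = base frame: x ahead of the robot, y to its left, z up, the work surface at z = 0. Lengths are in mm, angles in rad, forces in N, time in s.
With the tool pointing down it reaches from about 400 to 925 mm from the base axis. Payload 12.5 kg.
Tool frame: the origin (TCP) lies at the very end of the fingers, on their centre line; the grasp point (between the pads) lies 19 mm behind it (env.tcp_to_grasp is the distance from the TCP to the grasp point, in mm); z points along the fingers, x is the direction in which the jaws open and shut, and the axes are right-handed (so a half turn about z gives the same grasp; the last joint's range is limited). The gripper opens to 95 mm and grips with 3 to 60 N. Pads are 20 mm wide; open, the fingers measure 119 mm over their backs; the gripper's body (75 mm by 180 mm) begins 59 mm behind the grasp point.
Start: joints at [1.045, 0.491, 1.559, -0, 1.092, -0.106], TCP at [254.724, 570.76, 174.861] pointing down, gripper open.
Joint ranges: [-3.1, 3.1], [-0.84, 2.19], [0.05, 2.79], [-1.13, 4.28], [0.06, 2.93], [-2.69, 2.69]. Speed limits (rad/s): [2.22, 2.22, 2.79, 3.14, 3.14, 3.14].

INTERFACE

Orientations are given as [roll, pitch, yaw] about the fixed x, y, z axes, in that order (R = Rz(yaw) Ry(pitch) Rx(roll)).
In Python, from cell import env, vision, job gives the robot as it stands.
- The arm moves only by the shell command python3 -m pendant 'ROWS' [OPENING]. ROWS is JSON, a list of rows, each a list of 4 numbers: the shift along the tool's x, y, z in mm, then the turn about the tool's z in degrees. In form: [[tx, ty, tz, turn], ...]. A call has 1 to 8 rows; each row is the pose to reach, as a shift and turn from the pose measured when the call began, along the tool's axes at that moment; what a row does not reach only later rows make up. A row lasts 1/8 s, in which the tool goes at most 62.5 mm and 10.7 degrees, less where a joint would pass 70% of its speed; a pose out of reach is approached as far as the arm can. A call with a gripper value outside its range is refused whole. OPENING is the closure, from 0 (fully open) to 1 (shut), set as the call begins (- or left out, the last holds). The fingers move at their own pace and stop on an object; the grip force is fixed at half the most. Time passes only in rows, so rows that repeat a pose let the fingers close. It gives the time, the measured TCP pose, the force and the opening at its end, in the units of the state.
- env.state(): the state, without advancing time (a new reading comes with each control period).
- vision.read_camera(name): name is "scene" or "top"; returns a dict with "pixels" (384x512x3 uint8, red, green, blue), "intrinsics" (3x3 intrinsics, pixels), "R" (3x3) and "t" (3): a world point X has camera coordinates R X + t. Camera axes: x right, y down, z forward; pixel columns grow to the right and rows downward; lengths in mm; the calibration is good to about 2 mm. A picture is of the moment at which its call begins. There is no depth.
- job.job_done(): hands the job in, once; it reports no verdict.
Trained networks look in a picture, given as the dict that the camera call returned (one of the last four; its "shot" number tells which), for a name from the list of things; names that differ only in an ending like _2 or _b are one class to them, and where a whole thing is asked for, a point or a joint stands for the part that bears it (a point fixed in the world has none). Each returns a list of dicts, best first, with "confidence" (0 to 1); they miss things now and then, are a little off and sometimes report something else, mostly with a low value. They report only what shows in the picture. A call takes as long as a camera call. They do not tell look-alikes from the thing itself.
- vision.find_in(picture, query): "at" ([x, y, z] in mm, in the coordinates of the camera as it stood for that picture, good to about 4 mm: the middle of the surface that is visible of it).
- vision.regions_of(picture, query): "pixels" (384x512 bool, what is visible of it).
The state is a dict: "t": time; "joints": joint angles; "qvel": joint speeds; "tau": joint torques, N m; "eef_pos": TCP position; "tcp_rot": TCP orientation; "ft_force": force on the tool from outside, world axes, zero at the start; "moment": the same for the moment, N m; "opening": opening from 0.0 (shut) to 1.0 (fully open).
Only numpy, scipy, OpenCV 4.12 (cv2) and the standard library are available. Lean on these libraries where they do the work, as an engineer would, in place of code of your own. Each camera call takes 0.05 s, during which the arm holds its last target.

TASK

Open the marker-ink refill jar: push its red winged safety cap down firmly but not brutally until it clears the catch, twist it anticlockwise until it comes free, and lift it off. Set the cap gently down flat in the white dish, wing upward, and let go; do not wrench the catch or disturb the eraser, the tumbler and the ink bottle.

Things in the scene. Friction and masses are not known exactly. Their poses are not given: they have to be found in the camera images.
- jar: Black ink refill jar with a yellow band, fixed to the table on a round steel foot 110 mm across; 109 mm tall; origin at the centre of its underside, z up. While locked, the cap's x axis lies along the jar's x axis (within 2 degrees). A steel plate inside, on a 550 N/m spring, pushes the cap up; hidden teeth stop it from turning. More than 28 N in all between cap and jar breaks it.
- collar_top (a point): Centre of the top of the jar's grey collar, 109 mm above the table; axes as the jar's. Collar 80 mm across with a 52 mm round opening. Its rim, 8 mm thick, holds down the cap's two lugs, which can rise only through two gaps in the rim, with white marks beside them, at +60 and +240 degrees (anticlockwise from above) from the x axis.
- cap_center (a point): Centre, half-way up, of the red safety cap: loose, 55 to 95 g, 61 mm tall, z up. Round hub 48 mm across, its lower 33 mm; on it a straight wing to grip, 44 mm long along the cap's x axis, 16 mm thick (y), 28 mm high. Two yellow lugs at the bottom along x, 6 mm high, 8 mm wide, 68 mm tip to tip. Locked: underside 95 mm, hub top 128 mm, wing top 156 mm above the table.
- cap_lug (a point): Middle of the cap's lug on its +x side (the end of the wing with the white stroke), 31 mm from the cap's axis, 3 mm above its underside; axes as the cap's. To turn, the cap must first be pushed down 2.5 to 12.5 mm; how far differs from jar to jar and cannot be seen, but it always clears at about 10 N, and 1 mm lower, at 11 N, it meets stiff rubber (15 N/mm).
- cap: The same cap, with the origin at the centre of its underside. It must be held down through the first 35 degrees of turn, to pass the teeth. From 53 degrees anticlockwise (seen from above) the lugs lie under the gaps and the spring lifts the cap 3 to 13 mm; a solid stop ends the turn at 65 degrees. Then it is drawn straight up; 25 mm above its locked height clears the collar. It cannot turn clockwise.
- dish: Round white dish, fixed, 132 mm across, rim 14 mm high; origin at the centre of its underside. The flat floor inside is 5 mm above the table and 116 mm across.
- eraser_center (a point): Centre of a loose grey board eraser, 120 x 50 x 40 mm, lying between jar and dish. Leave alone.
- tumbler_center (a point): Half-way up a loose clear tumbler, 70 mm across, 85 mm tall. Leave alone.
- inkbottle_center (a point): Half-way up a loose black ink bottle with a yellow label, 60 mm across, 130 mm tall. Leave alone.
Things that resemble listed ones, but are neither listed nor needed, are in the scene too. Several things look just like the dish: the one meant starts farthest to the robot's left.

How it is judged:
By the outcome, as a careful person would: the job done as asked, in the order asked, and still so for the second after the job is handed in, with the robot touching nothing.
It also fails if it takes over 53 s, if anything falls off the work surface, if the arm or the gripper's body presses on something with over 40 N, if the wrist force passes 120 N, or if a joint passes its speed limit or range.

## Working session

There is one attempt and no reset: what is moved stays moved. The work goes in short steps, Python scripts to look and compute and a shell command to move; the robot and the scene stay as the last step left them, time stands still between calls to the robot, and variables do not carry over. Pictures are saved under pics/ and viewed, and the job is handed in when it is done.

```bash
ls; mkdir -p pics
python3 - <<'E'
from cell import env, vision, job
import cv2,json
print(env.state())
for n in ["scene","top"]:
    p=vision.read_camera(n)
    cv2.imwrite(f"pics/{n}0.png",cv2.resize(p["pixels"][:,:,::-1],(800,600),interpolation=cv2.INTER_CUBIC))
    print(n,p["intrinsics"],p["R"],p["t"])
    R,t=p["R"],p["t"]
    for q in ["jar","cap","cap_lug","dish","eraser_center","tumbler_center","inkbottle_center"]:
        for d in vision.find_in(p,q)[:5]:
            print(q,round(d["confidence"],2),(R.T@(d["at"]-t)).round(0))
E
```

```text
pics
{'t': 0.0, 'joints': array([ 1.04539878e+00,  4.91555321e-01,  1.55945093e+00, -1.73886139e-05,
        1.09165718e+00, -1.05607735e-01]), 'qvel': array([-0.00030027, -0.00056212,  0.00269217,  0.00095806, -0.00185344,
        0.0003251 ]), 'tau': array([ 1.06277184e-03, -6.12654448e+01, -2.58177334e+01,  6.91368990e-02,
        4.83355788e-02, -1.57911386e-04]), 'eef_pos': array([254.57911586, 570.49920584, 174.26388299]), 'tcp_rot': array([-3.14149512e+00,  1.06644343e-03,  1.15101460e+00]), 'ft_force': array([-0.26958372, -0.08644358,  0.16412442]), 'moment': array([ 0.01086888,  0.01859581, -0.02130475]), 'opening': 0.9983554092398175}
scene [[412.58741187   0.         255.57605212]
 [  0.         412.58741187 195.76741871]
 [  0.           0.           1.        ]] [[-0.51186181  0.85899894  0.01087683]
 [ 0.72515779  0.43882736 -0.53063804]
 [-0.46059057 -0.26372593 -0.84752874]] [ 299.57933102 -345.81729124 1315.16118727]
cap 0.91 [ 496. -136.  130.]
cap_lug 0.6 [ 498. -130.  127.]
dish 0.95 [ 318. -153.    5.]
dish 0.68 [362.  37.   7.]
dish 0.65 [545. 136.   8.]
dish 0.
[... 259 characters left out ...]
[  0.         441.51973025 186.81171618]
 [  0.           0.           1.        ]] [[-0.02595671 -0.99946811  0.0197422 ]
 [-0.99127451  0.02318082 -0.1297594 ]
 [ 0.12923274 -0.02293806 -0.99134895]] [ -25.9225657   552.81217811 1018.47283794]
jar 0.87 [ 482. -119.   76.]
cap 0.63 [ 490. -136.  127.]
cap 0.6 [540.   6.  40.]
cap_lug 0.96 [ 492. -133.  128.]
dish 0.97 [ 636. -258.    4.]
dish 0.96 [363.  46.   3.]
dish 0.84 [547. 135.   1.]
dish 0.78 [ 323. -152.    7.]
dish 0.2 [ 491. -134.  130.]
eraser_center 0.69 [541.   3.  37.]
tumbler_center 0.87 [797. 101.  49.]
inkbottle_center 0.93 [ 751. -133.   88.]
inkbottle_center 0.58 [548. 134.  -2.]
inkbottle_center 0.55 [ 492. -137.  129.]
```

View pics/scene0.png

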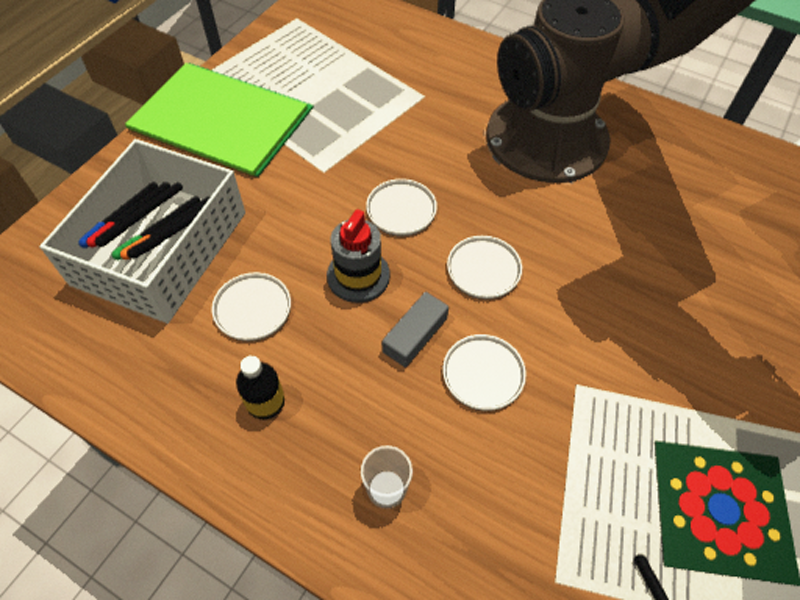

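View pics/top0.png

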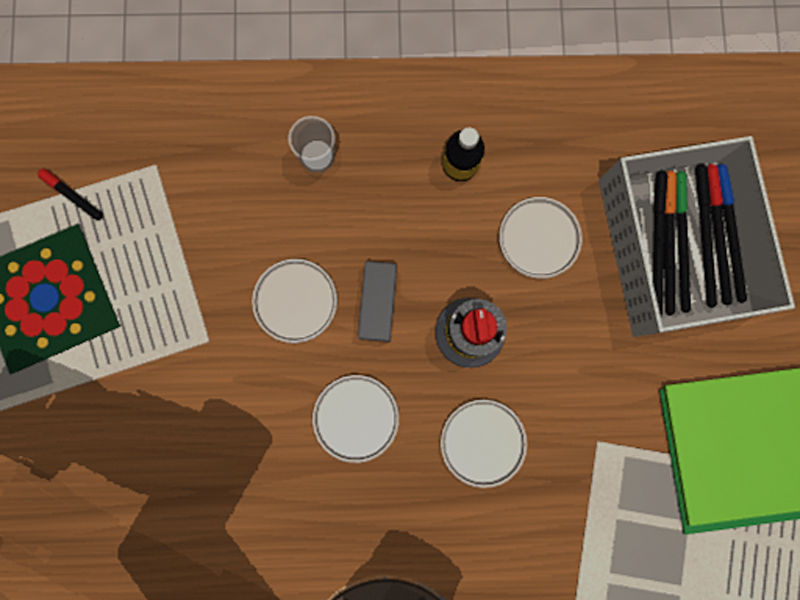

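The leftmost dish is at (295,300) in the top picture, about (547,135). The cap and jar are at (480,326). Next I zoom in for the yaw and centre of the jar.

```bash
cat > h.py <<'E'
from cell import env, vision, job
import cv2, numpy as np
def ray(p,u,v,z):
    K,R,t=p["intrinsics"],p["R"],p["t"]
    d=R.T@np.linalg.solve(K,[u,v,1.]); c=-R.T@t
    return c+d*(z-c[2])/d[2]
def proj(p,X):
    K,R,t=map(np.array,(p["intrinsics"],p["R"],p["t"]))
    q=(K@(R@np.atleast_2d(X).T+t[:,None])).T
    return q[:,:2]/q[:,2:]
def crop(p,X,name,h=32,s=10,draw=()):
    im=p["pixels"][:,:,::-1].copy(); u,v=proj(p,X)[0].astype(int)
    u0,v0=max(u-h,0),max(v-h,0)
    c=im[v0:v0+2*h,u0:u0+2*h]; c=cv2.resize(c,None,fx=s,fy=s,interpolation=cv2.INTER_CUBIC)
    for pts,col in draw:
        q=(proj(p,pts)-[u0,v0]+.5)*s
        cv2.polylines(c,[q.astype(np.int32).reshape(-1,1,2)],False,col,1)
    cv2.imwrite(f"pics/{name}.png",c); print(name,"crop origin",u0,v0,"scale",s)
def circ(x,y,z,r):
    a=np.linspace(0,2*np.pi,60); return np.c_[x+r*np.cos(a),y+r*np.sin(a),0*a+z]
def rect(x,y,z,l,w,yaw):
    a=np.array([[l,w],[-l,w],[-l,-w],[l,-w],[l,w]])/2; c,s=np.cos(yaw),np.sin(yaw)
    return np.c_[x+a[:,0]*c-a[:,1]*s,y+a[:,0]*s+a[:,1]*c,0*a[:,0]+z]
E
python3 - <<'E'
from h import *
for n in ["top","scene"]:
    p=vision.read_camera(n)
    crop(p,[490,-134,100],n+"_z",h=30,s=10)
    for q in ["cap","jar","dish"]:
        for d in vision.regions_of(p,q)[:5]:
            m=d["pixels"]; v,u=np.nonzero(m); z={"cap":140,"jar":60,"dish":10}[q]
            print(q,round(d["confidence"],2),m.sum(),u.mean().round(1),v.mean().round(1),ray(p,u.mean(),v.mean(),z).round(1))
            if q=="dish":
                cn=max(cv2.findContours(m.astype(np.uint8),0,1)[0],key=len); e=cv2.fitEllipse(cn); print("  ell",e, ray(p,*e[0],12).round(1))
E
```

```text
top_z crop origin 272 179 scale 10
cap 0.72 414 305.9 208.3 [ 489.7 -136.7  140. ]
jar 0.85 1265 298.4 213.0 [ 485.5 -129.2   60. ]
dish 0.97 2200 345.3 151.3 [ 639.5 -257.2   10. ]
  ell ((345.33245849609375, 151.27383422851562), (50.79146194458008, 53.30478286743164), 118.92117309570312) [ 639.  -256.8   12. ]
dish 0.65 2289 188.2 191.6 [547.6 132.5  10. ]
  ell ((188.17250061035156, 191.6226806640625), (52.28083801269531, 53.99484634399414), 63.76443862915039) [547.4 132.2  12. ]
dish 0.64 2420 226.8 267.3 [363.4  41.4  10. ]
  ell ((226.8494415283203, 267.285400390625), (53.93598175048828, 55.329246520996094), 9.197232246398926) [363.5  41.3  12. ]
dish 0.62 2482 309.1 283.2 [ 320.9 -154.    10. ]
  ell ((309.1191711425781, 283.1475830078125), (53.96659469604492, 56.746944427490234), 155.566650390625) [ 321.  -153.7   12. ]
scene_z crop origin 199 125 scale 10
cap 0.73 397 227.2 148.7 [ 501.6 -131.6  140. ]
jar 0.76 1347 228.3 171.9 [ 512.2 -126.    60. ]
dish 0.9 1943 309.1 237.5 [547.1 131.2  10. ]
  ell ((309.1265563964844, 237.510009765625), (46.120872497558594, 51.796905517578125), 107.10023498535156) [548.1 131.5  12. ]
dish 0.78 1319 256.2 131.8 [ 321.7 -155.1   10. ]
  ell ((256.1875915527344, 131.8202667236328), (35.94266128540039, 44.765037536621094), 90.30562591552734) [ 323.2 -154.2   12. ]
dish 0.68 1639 160.2 195.5 [ 639.6 -258.4   10. ]
  ell ((160.21322631835938, 195.518310546875), (41.06709289550781, 48.8468017578125), 70.79145050048828) [ 640.5 -257.3   12. ]
dish 0.55 1487 309.4 170.2 [363.8  39.4  10. ]
  ell ((309.444580078125, 170.17279052734375), (38.7819938659668, 46.78702926635742), 96.9804458618164) [365.2  39.9  12. ]
```

View pics/top_z.png

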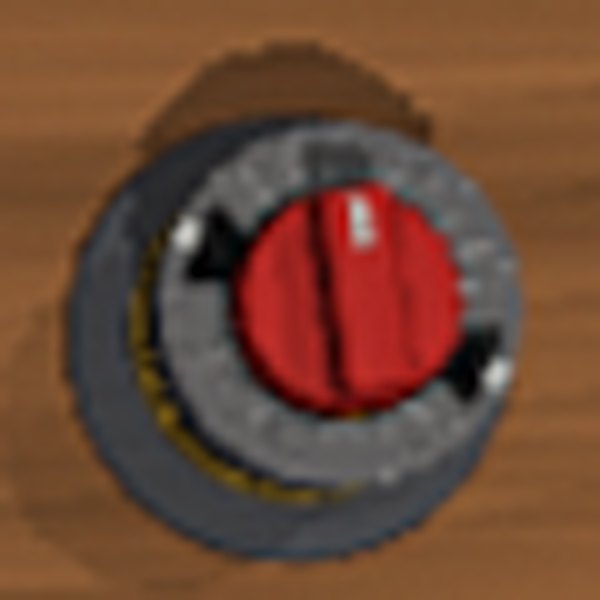

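View pics/scene_z.png

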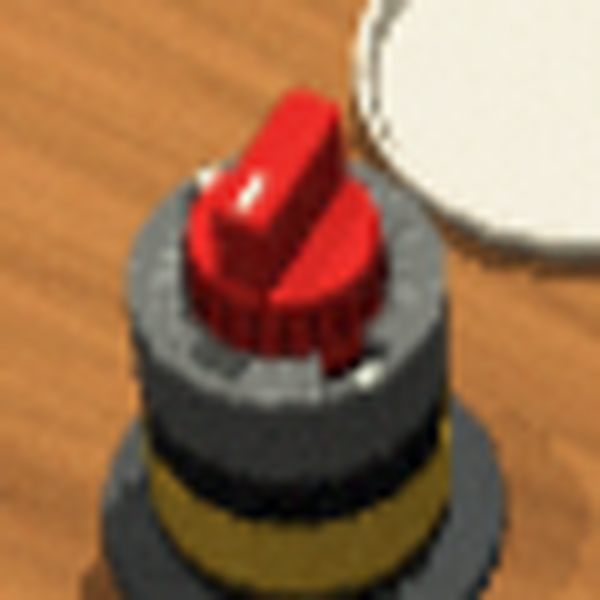

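```bash
python3 - <<'E'
from h import *
p=vision.read_camera("top")
P=lambda a,b,z: ray(p,272+a/10-.5,179+b/10-.5,z)
# collar outline points (top view crop)
from scipy.optimize import least_squares
pts=np.array([P(a,b,109) for a,b in [(160,310),(172,380),(215,440),(280,475),(350,485),(430,462),(522,300),(515,250),(480,180),(430,143),(350,122)]])
f=lambda q: np.hypot(pts[:,0]-q[0],pts[:,1]-q[1])-40
r=least_squares(f,[490,-134]); print("collar",r.x,f(r.x).round(1))
pts2=np.array([P(a,b,8) for a,b in [(70,330),(85,420),(130,490),(190,540),(270,562),(350,555),(430,515),(480,465),(120,190),(95,240)]])
f2=lambda q: np.hypot(pts2[:,0]-q[0],pts2[:,1]-q[1])-55
r2=least_squares(f2,[490,-134]); print("foot",r2.x,f2(r2.x).round(1))
g=P(222,245,109)-P(472,360,109); print("gap yaw-60",np.degrees(np.arctan2(g[1],g[0]))-60)
g=P(188,232,109)-P(497,375,109); print("marks",np.degrees(np.arctan2(g[1],g[0])),P(188,232,109),P(497,375,109))
g=P(355,200,156)-P(363,240,156); print("stroke",P(355,200,156),P(363,240,156))
E
cat > ov.py <<'E'
from h import *
import sys
x,y,yaw=map(float,sys.argv[1:4]); yaw=np.radians(yaw); tag=sys.argv[4]
for n in ["top","scene"]:
    p=vision.read_camera(n)
    G=lambda a,r:[x+r*np.cos(yaw+a),y+r*np.sin(yaw+a),109]
    crop(p,[490,-134,100],n+tag,h=30,s=10,draw=[(circ(x,y,109,40),(255,255,0)),(circ(x,y,0,55),(255,255,0)),(rect(x,y,156,44,16,yaw),(0,255,0)),(circ(x,y,128,24),(0,255,0)),(np.array([G(np.pi/3,40),G(np.pi/3,-40)]),(255,0,255))])
E
```

```text
collar [ 491.14087823 -139.95960273] [0.2 1.3 1.5 0.5 0.3 0.1 0.2 0.6 1.6 1.  0.3]
foot [ 490.98994995 -141.04234779] [-0.3  0.1 -0.   0.8  0.1 -0.4 -0.7 -0.2  0.4 -1.2]
gap yaw-60 3.7516103575958297
marks 63.61994480133342 [ 507.63186044 -106.62014912  109.        ] [ 474.27408401 -173.87773017  109.        ]
stroke [ 509.12496194 -137.77844098  156.        ] [ 500.60671223 -139.12965519  156.        ]
```

```bash
python3 ov.py 491 -140.3 4 _o1
python3 - <<'E'
import cv2,numpy as np
cv2.imwrite('pics/o1.png',cv2.resize(np.hstack([cv2.imread('pics/top_o1.png'),cv2.imread('pics/scene_o1.png')]),(800,400)))
E
```

```text
top_o1 crop origin 272 179 scale 10
scene_o1 crop origin 199 125 scale 10
```

View pics/o1.png

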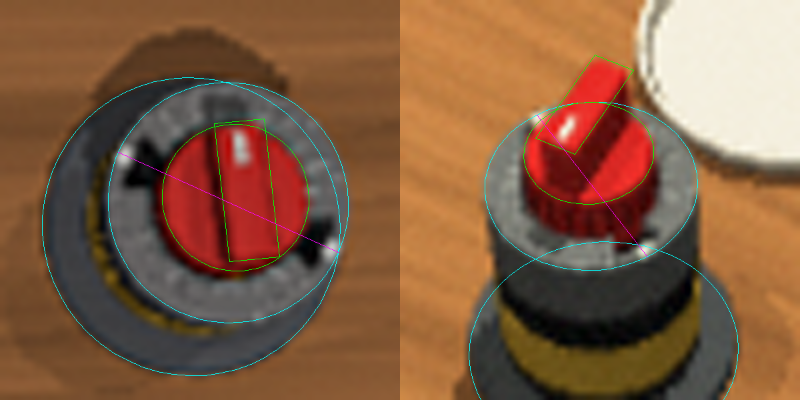

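The overlay at (491,-140.3), yaw about 4.5°, matches the collar, hub and marks in both views. I'll approach with tool yaw near -85.5°, which keeps joint 6 in range through the turn.

```bash
cat > go.py <<'E'
from h import *
import sys
from scipy.spatial.transform import Rotation as Ro
x,y,z,yaw=map(float,sys.argv[1:5])
s=env.state(); R=Ro.from_euler('xyz',s["tcp_rot"]).as_matrix()
d=R.T@(np.array([x,y,z])-s["eef_pos"]); cy=np.degrees(s["tcp_rot"][2])
w=-((yaw-cy+180)%360-180)
print("at",s["eef_pos"].round(1),"yaw",cy.round(1),"rot",s["tcp_rot"].round(3),"F",s["ft_force"].round(2),"t",s["t"])
print("shift",d.round(1),"turn",round(w,1),"dist",np.linalg.norm(d).round(1))
E
python3 go.py 491 -140.3 190 -85.5; python3 -m pendant --help 2>&1 | head -5
```

```text
at [254.7 570.8 174.9] yaw 65.9 rot [ 3.142 -0.     1.151] F [-0.14  0.2  -0.29] t 1.35
shift [-553.   505.6  -15.2] turn 151.4 dist 749.4
invalid input: not JSON, or not a number
```

```bash
python3 -m pendant '[[-44,40,-10,10.5],[-88,81,-20,21],[-132,121,-30,31.5],[-177,162,-40,42],[-221,202,-50,52.5],[-265,243,-60,63],[-310,283,-65,73.5],[-354,324,-65,84]]' 0.3; python3 go.py 491 -140.3 215 -85.5
```

```text
t: 2.35
eef_pos: [406.8, 113.6, 240.5]
tcp_rot: [-3.141, -0.002, -0.321]
ft_force: [1.6, 0.4, 0.9]
opening: 0.699
at [406.8 113.6 240.5] yaw -18.4 rot [-3.141e+00 -2.000e-03 -3.210e-01] F [1.59 0.37 0.88] t 2.35
shift [160.  214.4  25.6] turn 67.1 dist 268.7
```

```bash
python3 -m pendant '[[32,43,0,10.5],[64,86,0,21],[96,128,0,31.5],[128,171,0,42],[160,214.4,10,52.5],[160,214.4,20,62],[160,214.4,25.6,67],[160,214.4,25.6,67]]' 0.3; python3 go.py 491 -140.3 165 -85.5
python3 - <<'E'
from h import *
for n in ["top","scene"]:
    p=vision.read_camera(n); cv2.imwrite(f"pics/{n}1.png",cv2.resize(p["pixels"][:,:,::-1],(800,600)))
E
```

```text
t: 3.35
eef_pos: [490.8, -140.3, 214.7]
tcp_rot: [-3.14, 0.001, -1.49]
ft_force: [-0.0, -0.0, 0.5]
opening: 0.699
at [ 490.8 -140.3  214.7] yaw -85.4 rot [-3.14e+00  1.00e-03 -1.49e+00] F [-0.05 -0.04  0.46] t 3.35
shift [-0.  -0.1 49.7] turn 0.1 dist 49.7
```

View pics/scene1.png

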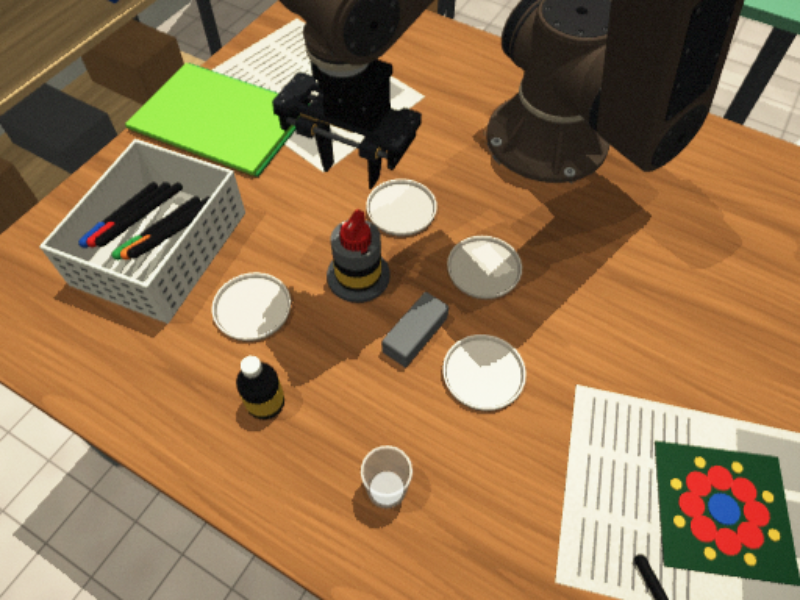

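Fingers at (325,160)/(373,175) straddle the cap at (355,230). Lowering to just above the wing, then look.

```bash
python3 -m pendant '[[0,0,25,0],[0,0,45,0],[0,0,55,0],[0,0,55,0]]' 0.45
python3 - <<'E'
from h import *
L=[]
for n in ["top","scene"]:
    p=vision.read_camera(n); crop(p,[490,-134,130],n+"_2",h=32,s=10)
    L.append(cv2.imread(f"pics/{n}_2.png"))
cv2.imwrite("pics/z2.png",cv2.resize(np.hstack(L),(800,400)))
E
```

```text
t: 3.95
eef_pos: [491.2, -140.2, 160.3]
tcp_rot: [-3.14, 0.0, -1.487]
ft_force: [0.3, 0.3, -0.3]
opening: 0.553
top_2 crop origin 272 176 scale 10
scene_2 crop origin 197 115 scale 10
```

View pics/z2.png

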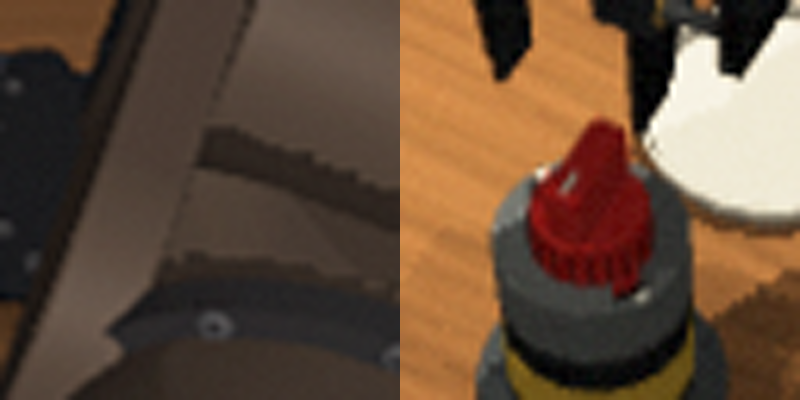

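Run:
```python
from h import *
p=vision.read_camera("scene")
c,s=np.cos(np.radians(-85.5)),np.sin(np.radians(-85.5))
pts=[[491+k*c,-140.3+k*s,160] for k in(-26,0,26,-35,35)]+[[491,-140.3,156]]
print(((proj(p,pts)-[197,115])*10*400/640).round(0))
```

```text
[[242. 174.]
 [182. 150.]
 [123. 127.]
 [263. 182.]
 [103. 119.]
 [183. 157.]]
```

Run:
```python
from h import *
p=vision.read_camera("scene")
c,s=np.cos(np.radians(-85.3)),np.sin(np.radians(-85.3))
x,y,z=env.state()["eef_pos"]; print(x,y,z)
dr=[(np.array([[x+k*c,y+k*s,z],[x+k*c,y+k*s,z+60]]),(0,255,0)) for k in (-26,26)]
dr+=[(np.array([[x,y,z],[x,y,z+78]]),(255,255,0)),(rect(x,y,z,20,52,np.radians(4.7)),(255,0,255)),(rect(x,y,z+78,75,180,np.radians(4.7)),(0,255,255))]
crop(p,[490,-134,200],"fin",h=60,s=6,draw=dr)
```

```text
491.58455044434675 -140.37142400691476 161.04109269576904
fin crop origin 167 68 scale 6
```

View pics/fin.png

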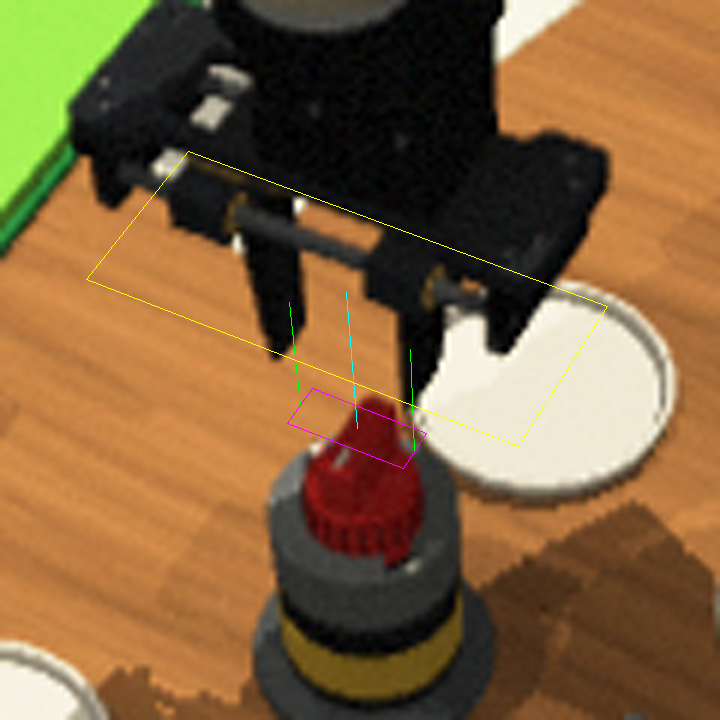

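The drawn TCP (357,428) sits lower in the picture than the seen fingertips (about (342,384)), so there's a disagreement of about 7 px that I need to resolve before closing in.

Run:
```python
from h import *
s=env.state(); print(s["joints"].round(4),s["eef_pos"].round(1),s["tcp_rot"].round(4),s["tau"].round(1))
print([a for a in dir(env) if a[0]!='_'],[a for a in dir(vision) if a[0]!='_'])
p=vision.read_camera("top"); cv2.imwrite("pics/top3.png",cv2.resize(p["pixels"][:,:,::-1],(800,600)))
```

```text
[-4.0800e-01  3.4520e-01  1.8531e+00  1.2000e-03  9.4020e-01  1.0790e+00] [ 491.6 -140.4  161. ] [-3.1384e+00 -6.0000e-04 -1.4877e+00] [  0.  -48.3 -23.1   0.1  -0.1  -0. ]
['IKError', 'state', 'tcp_to_grasp'] ['find_in', 'read_camera', 'regions_of']
```

View pics/top3.png

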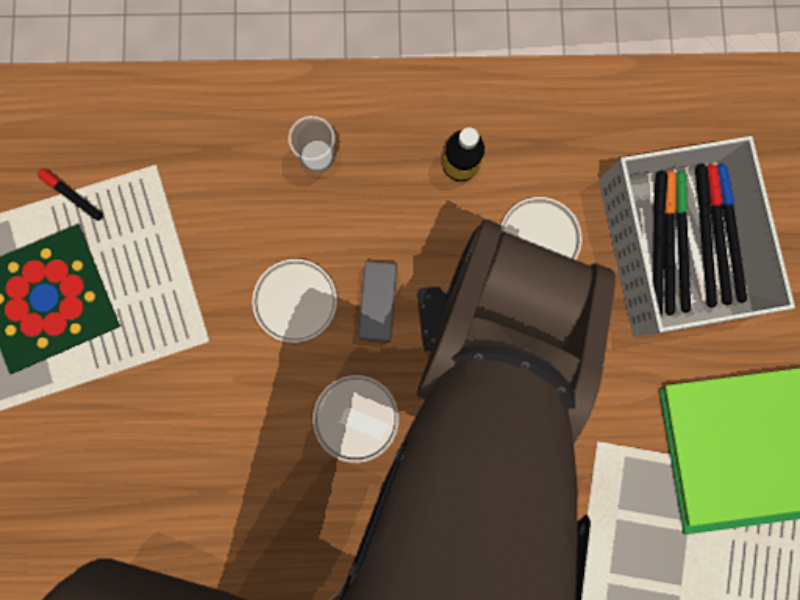

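Run:
```python
from h import *
p=vision.read_camera("top")
x,y,z=491.5,-140.3,161
dr=[(rect(x,y,z+h,75,180,np.radians(4.7)),c) for h,c in((78,(0,255,255)),(118,(0,255,0)))]
crop(p,[490,-70,240],"bt",h=40,s=9,draw=dr)
```

```text
bt crop origin 237 164 scale 9
```

View pics/bt.png

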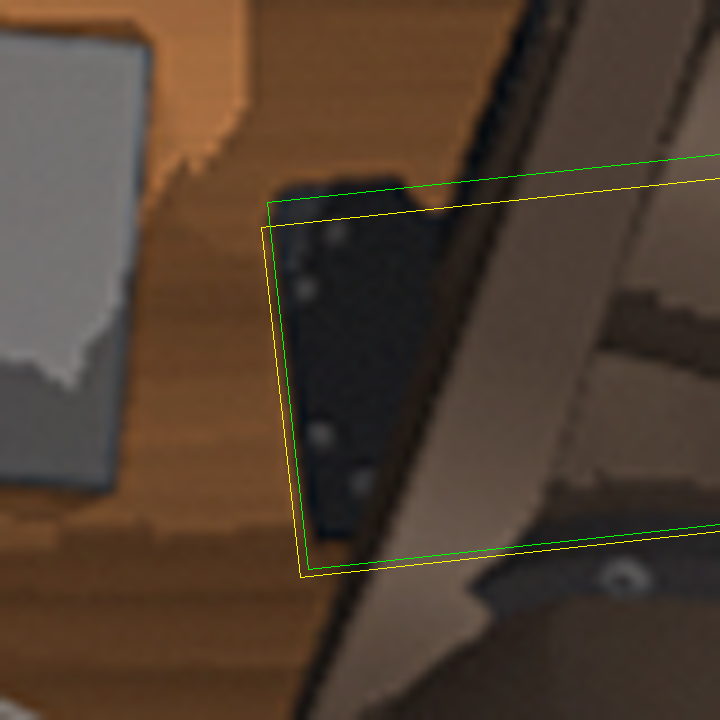

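In the top view the gripper body agrees horizontally, within about 3 mm. The leftover shift looks like height. I'll lower it in stages, watching force and pictures.

```bash
python3 -m pendant '[[0,0,15,0],[0,0,25,0],[0,0,29,0],[0,0,29,0]]' 0.55
cat > fin.py <<'E'
from h import *
import sys
p=vision.read_camera("scene"); st=env.state()
x,y,z=st["eef_pos"]; yaw=st["tcp_rot"][2]; k0=st["opening"]*47.5
c,s=np.cos(yaw),np.sin(yaw)
dr=[(np.array([[x+k*c,y+k*s,z],[x+k*c,y+k*s,z+60]]),(0,255,0)) for k in (-k0,k0)]
crop(p,[x,y,z+10],sys.argv[1],h=40,s=9,draw=dr)
E
python3 fin.py f4
```

```text
t: 4.75
eef_pos: [491.4, -140.3, 131.4]
tcp_rot: [-3.139, -0.0, -1.488]
ft_force: [0.7, -0.6, -0.4]
opening: 0.451
f4 crop origin 186 104 scale 9
```

View pics/f4.png

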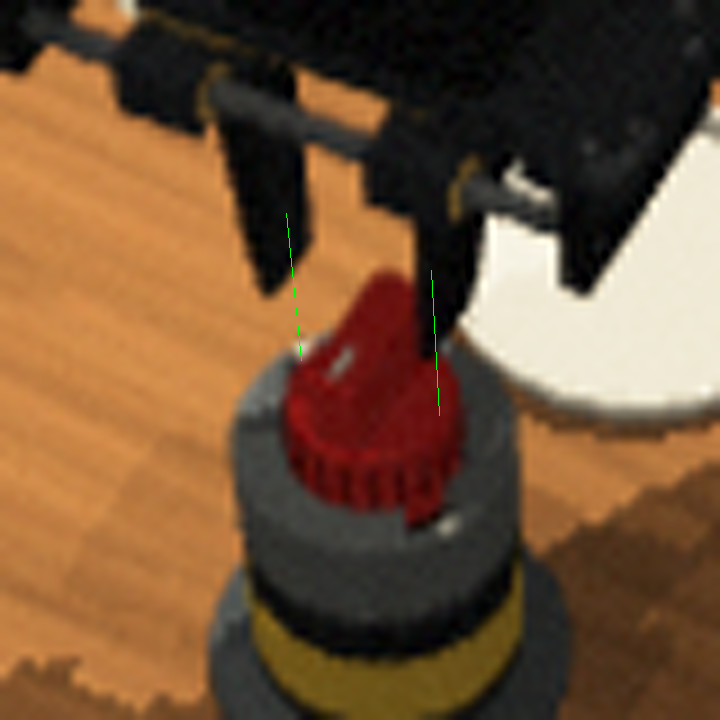

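The fingers look about 32 mm higher than reported (right tip at (430,355), at wing-top height). Closing is a cheap test: a stop near 0.17 means the wing is between the pads.

```bash
python3 -m pendant '[[0,0,0,0],[0,0,0,0],[0,0,0,0],[0,0,0,0]]' 0.78; python3 fin.py f5
```

```text
t: 5.3
eef_pos: [491.6, -140.4, 131.8]
tcp_rot: [-3.139, -0.0, -1.488]
ft_force: [0.4, 0.2, 1.0]
opening: 0.223
f5 crop origin 186 103 scale 9
```

View pics/f5.png

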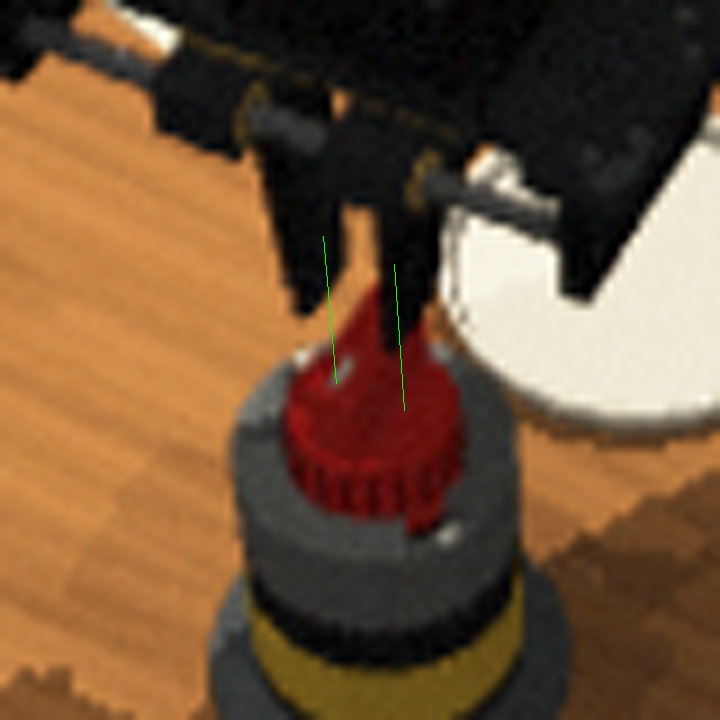

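```bash
python3 -m pendant '[[0,0,0,0],[0,0,0,0],[0,0,0,0],[0,0,0,0]]' 1; python3 fin.py f6
```

```text
t: 5.85
eef_pos: [491.6, -140.3, 131.8]
tcp_rot: [-3.139, -0.0, -1.488]
ft_force: [0.7, 0.4, -0.4]
opening: 0.004
f6 crop origin 186 104 scale 9
```

View pics/f6.png

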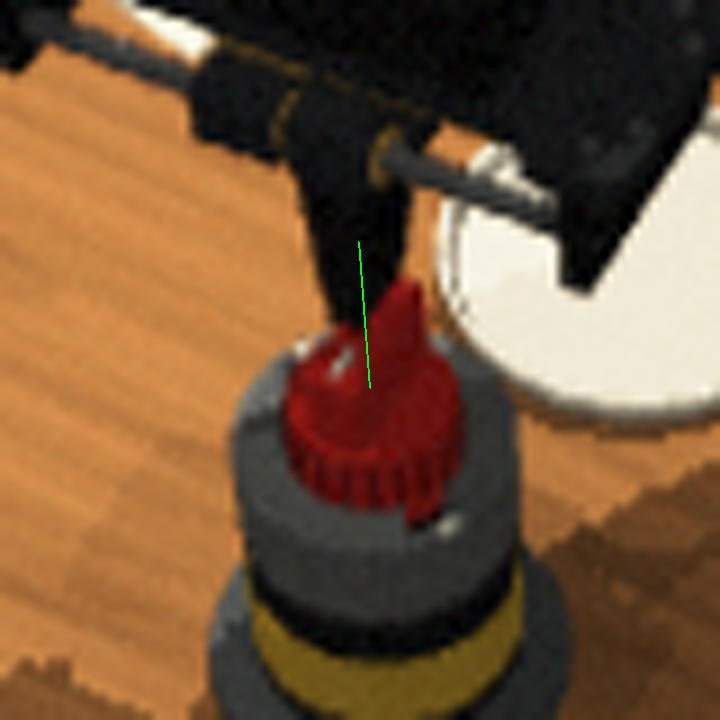

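Closed on nothing (opening 0.004), so the picture is right: the true fingertips are about 25 mm above the reported TCP, along the tool axis, and currently just over the wing. The sideways position is on the axis. I'll reopen and descend, feeling for the hub.

```bash
python3 -m pendant '[[0,0,-3,0],[0,0,-3,0],[0,0,-3,0],[0,0,-3,0]]' 0.62 && python3 -m pendant '[[0,0,6,0],[0,0,12,0],[0,0,18,0],[0,0,18,0]]' ; python3 fin.py f7
```

```text
t: 6.4
eef_pos: [491.6, -140.3, 134.8]
tcp_rot: [-3.139, -0.0, -1.488]
ft_force: [-0.9, 0.2, 0.1]
opening: 0.35
t: 6.9
eef_pos: [491.3, -140.2, 116.2]
tcp_rot: [-3.14, 0.0, -1.488]
ft_force: [0.8, 0.8, 0.9]
opening: 0.381
f7 crop origin 186 107 scale 9
```

View pics/f7.png

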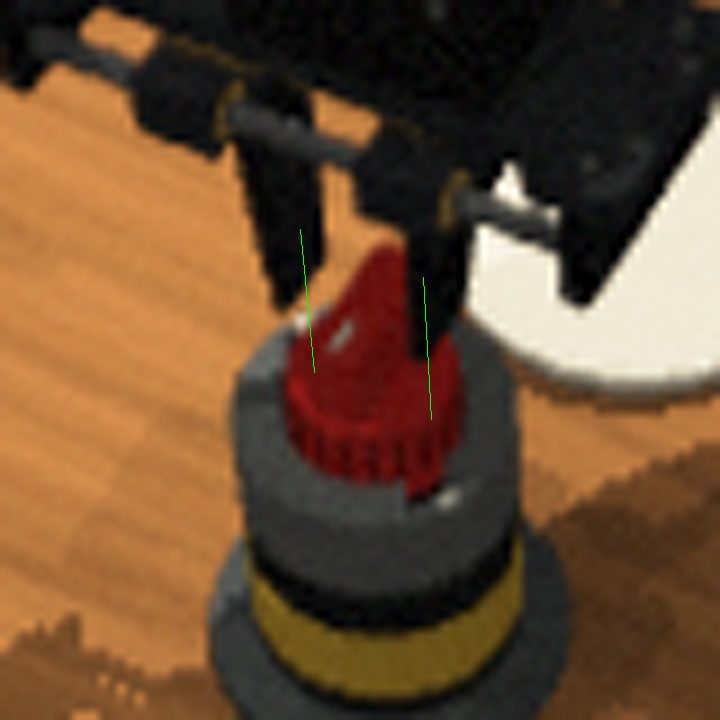

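```bash
python3 -m pendant '[[0,0,4,0],[0,0,8,0],[0,0,8,0]]' && python3 -m pendant '[[0,0,2,0],[0,0,3,0],[0,0,3,0]]' ; python3 fin.py f8
```

```text
t: 7.32
eef_pos: [491.3, -140.2, 108.1]
tcp_rot: [-3.14, 0.0, -1.488]
ft_force: [-0.3, 0.8, -0.6]
opening: 0.38
t: 7.7
eef_pos: [491.4, -140.2, 105.1]
tcp_rot: [-3.14, 0.0, -1.488]
ft_force: [-0.1, -0.3, 0.7]
opening: 0.383
f8 crop origin 187 110 scale 9
```

View pics/f8.png

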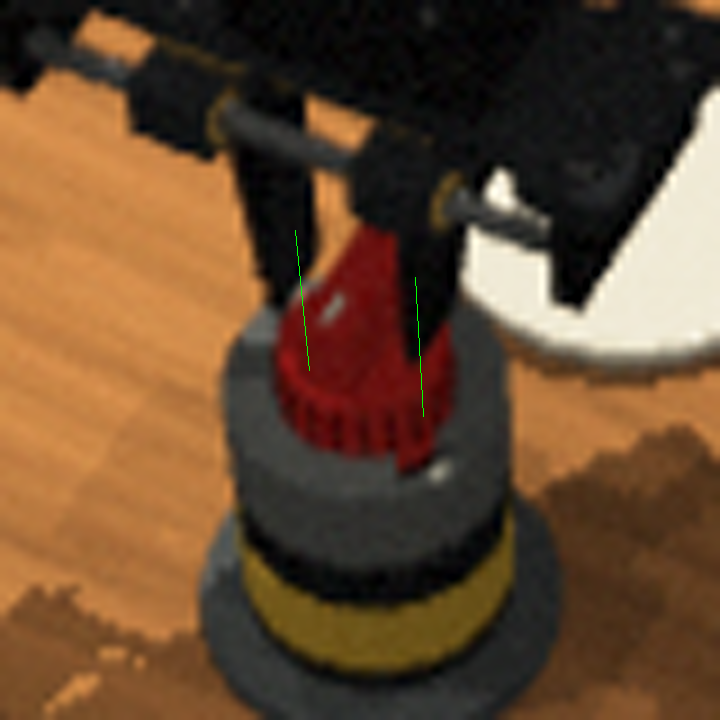

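```bash
python3 -m pendant '[[0,0,1.5,0],[0,0,3,0],[0,0,3,0]]' && python3 -m pendant '[[0,0,1,0],[0,0,2,0],[0,0,2,0]]'&& python3 -m pendant '[[0,0,1,0],[0,0,2,0],[0,0,2,0]]' ; python3 fin.py f9
```

```text
t: 8.12
eef_pos: [491.3, -140.2, 102.0]
tcp_rot: [-3.14, 0.0, -1.488]
ft_force: [0.6, 0.4, 0.8]
opening: 0.377
t: 8.5
eef_pos: [491.3, -140.2, 100.0]
tcp_rot: [-3.14, 0.0, -1.488]
ft_force: [-0.1, 0.3, 0.3]
opening: 0.376
t: 8.88
eef_pos: [491.3, -140.2, 97.9]
tcp_rot: [-3.14, 0.0, -1.488]
ft_force: [-0.2, 0.2, -0.2]
opening: 0.375
f9 crop origin 187 112 scale 9
```

View pics/f9.png

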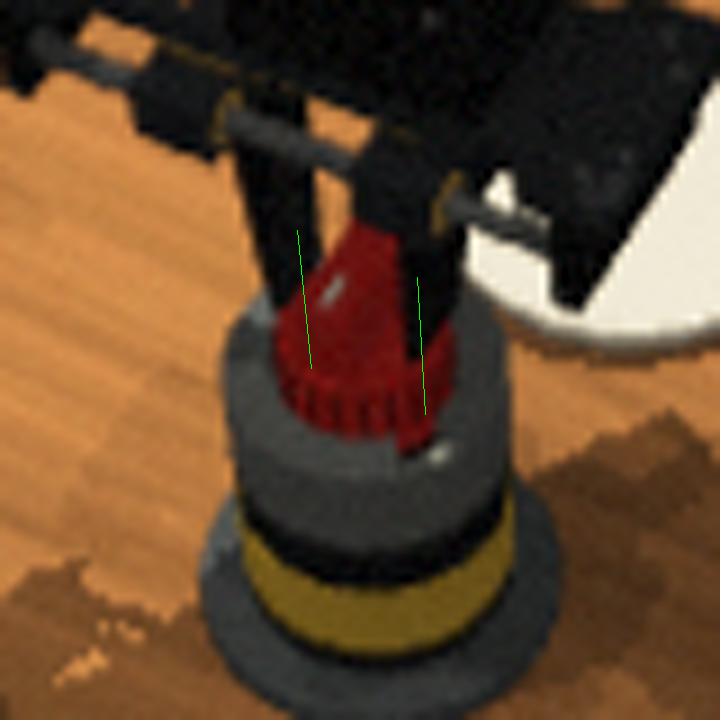

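Right tip at (410,358), close above the hub; no contact force. Closing.

```bash
python3 -m pendant '[[0,0,0,0],[0,0,0,0],[0,0,0,0],[0,0,0,0],[0,0,0,0],[0,0,0,0]]' 1; python3 fin.py f10; python3 -c "
from h import *
s=env.state();print(s['ft_force'],s['moment'])"
```

```text
t: 9.68
eef_pos: [491.4, -140.3, 98.0]
tcp_rot: [-3.14, 0.0, -1.488]
ft_force: [-0.1, -2.1, 1.8]
opening: 0.168
f10 crop origin 187 112 scale 9
[ 0.01628037 -2.39487617  1.98795187] [-0.64838462  0.28625744  0.01696723]
```

View pics/f10.png

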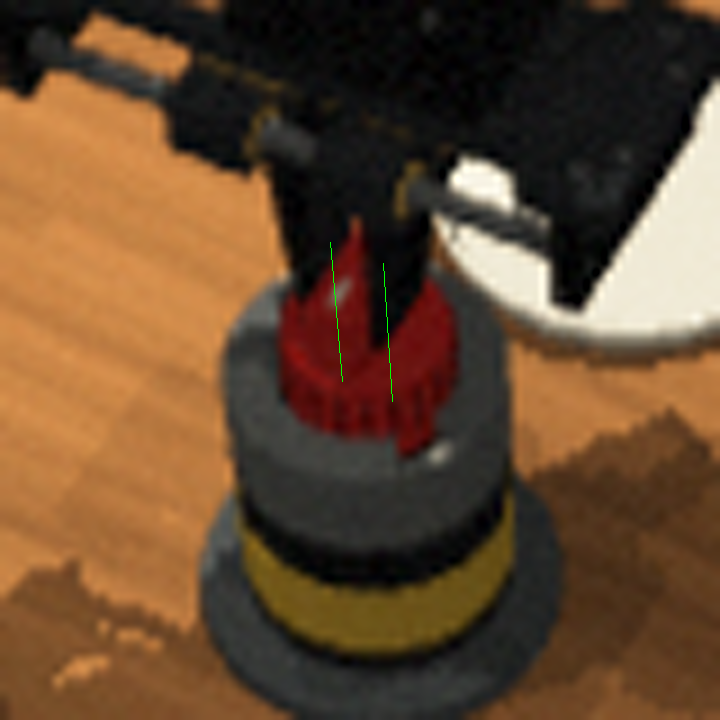

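Gripped: 16 mm opening matches the wing. There's a small sideways force of -2.1 N in y, so I'm relieving it with +1.5 mm tool x and starting the push.

```bash
cat > f.py <<'E'
from h import *
F=[];M=[]
for i in range(1):
    s=env.state()
print("F",s["ft_force"].round(2),"M",s["moment"].round(2),"pos",s["eef_pos"].round(2),"yaw",np.degrees(s["tcp_rot"][2]).round(2),"op",round(s["opening"],3))
E
python3 -m pendant '[[1.5,0,0,0],[1.5,0,0,0]]' >/dev/null; python3 f.py; python3 -m pendant '[[0,0,1,0],[0,0,1,0]]'>/dev/null; python3 f.py
```

```text
F [-0.35  2.88  3.91] M [ 0.94  0.21 -0.  ] pos [ 491.34 -141.33   98.02] yaw -85.27 op 0.166
F [0.14 2.04 6.72] M [0.51 0.38 0.01] pos [ 491.41 -141.25   97.19] yaw -85.27 op 0.164
```

```bash
python3 -m pendant '[[-0.5,0,1,0],[-0.5,0,1,0]]' >/dev/null; python3 f.py; python3 -m pendant '[[0,0,1,0],[0,0,1,0]]'>/dev/null; python3 f.py
```

```text
F [-1.71 -0.73  6.41] M [-0.19  0.51 -0.  ] pos [ 491.47 -141.06   96.46] yaw -85.25 op 0.166
F [-1.78 -0.02  6.98] M [ 0.15  0.53 -0.02] pos [ 491.47 -141.12   95.7 ] yaw -85.24 op 0.166
```

```bash
python3 -m pendant '[[0,0,1,0],[0,0,1.5,0]]' >/dev/null; python3 f.py; python3 -m pendant '[[0,0,1,0],[0,0,1.5,0]]'>/dev/null; python3 f.py
```

```text
F [-2.34  1.25  7.24] M [ 0.33  0.55 -0.  ] pos [ 491.45 -141.18   94.48] yaw -85.24 op 0.163
F [-0.57  1.24  9.17] M [ 0.3   0.6  -0.07] pos [ 491.45 -141.17   93.28] yaw -85.23 op 0.165
```

```bash
python3 -m pendant '[[0,0,0.7,0],[0,0,1,0]]' >/dev/null; python3 f.py; python3 -m pendant '[[0,0,0.5,0],[0,0,0.8,0]]'>/dev/null; python3 f.py
```

```text
F [-2.14  1.15  9.62] M [0.35 0.57 0.02] pos [ 491.47 -141.18   92.69] yaw -85.22 op 0.165
F [-2.41  2.06  8.89] M [ 0.39  0.57 -0.03] pos [ 491.47 -141.18   92.26] yaw -85.22 op 0.168
```

```bash
python3 -m pendant '[[0.2,0.4,0.7,0],[0.2,0.4,0.9,0]]' >/dev/null; python3 f.py; python3 -m pendant '[[0,0,0.6,0],[0,0,0.8,0]]'>/dev/null; python3 f.py
```

```text
F [-0.31  3.13  8.42] M [ 0.71  0.31 -0.02] pos [ 491.39 -141.29   91.85] yaw -85.23 op 0.165
F [-0.98  2.55  9.35] M [0.54 0.55 0.02] pos [ 491.49 -141.22   91.49] yaw -85.22 op 0.163
```

```bash
python3 -m pendant '[[-0.5,0.4,1,0],[-0.5,0.4,1.3,0]]' >/dev/null; python3 f.py; python3 -m pendant '[[0,0,1,0],[0,0,1.3,0]]'>/dev/null; python3 f.py
```

```text
F [-1.39 -0.09 13.53] M [-0.01  0.66  0.02] pos [ 491.52 -141.17   90.97] yaw -85.21 op 0.166
F [-4.53  1.15 16.53] M [ 0.3   1.08 -0.05] pos [ 491.67 -141.39   90.6 ] yaw -85.2 op 0.169
```

Rubber reached (force rose sharply to 16.5 N), so the catch is cleared. Starting the anticlockwise turn (negative about tool z) while holding down.

```bash
python3 -m pendant '[[0.2,0.5,0.7,-4],[0.2,0.5,0.7,-8]]' >/dev/null; python3 f.py
```

```text
F [ 0.69  2.83 14.05] M [ 0.47  0.38 -0.07] pos [ 491.91 -141.83   90.89] yaw -77.07 op 0.165
```

```bash
python3 -m pendant '[[-0.5,0,0.8,-4],[-0.5,0,0.8,-9]]' >/dev/null; python3 f.py;  python3 -m pendant '[[-0.2,0,0.8,-5],[-0.2,0,0.8,-10]]' >/dev/null; python3 f.py
```

```text
F [ 0.56  2.84 12.52] M [ 0.75  0.2  -0.14] pos [ 492.57 -141.41   91.01] yaw -67.93 op 0.162
F [-0.45  3.49 12.51] M [ 0.84  0.23 -0.05] pos [ 493.15 -141.17   91.06] yaw -57.78 op 0.165
```

```bash
python3 -m pendant '[[-0.5,-0.3,0.8,-5],[-0.5,-0.3,0.8,-10]]' >/dev/null; python3 f.py;  python3 -m pendant '[[-0.2,-0.2,0.8,-5],[-0.2,-0.2,0.8,-10]]' >/dev/null; python3 f.py
```

```text
F [-4.1   0.2  12.81] M [ 0.05  0.96 -0.21] pos [ 493.27 -140.87   91.01] yaw -47.62 op 0.168
F [-4.81  1.57 14.07] M [ 0.16  1.23 -0.23] pos [ 493.08 -140.73   90.95] yaw -37.46 op 0.163
```

```bash
python3 -m pendant '[[-0.6,0.4,0.6,-4],[-0.6,0.4,0.5,-8]]' >/dev/null; python3 f.py;  python3 -m pendant '[[0,0,0.3,-2],[0,0,0.2,-3.5]]' >/dev/null; python3 f.py; python3 fin.py f11
```

```text
F [-1.01  2.02 11.91] M [ 0.6   0.54 -0.15] pos [ 492.65 -140.67   91.19] yaw -29.35 op 0.166
F [-1.5   2.1   9.02] M [ 0.26  0.72 -0.09] pos [ 492.61 -140.64   91.46] yaw -25.78 op 0.164
f11 crop origin 186 114 scale 9
```

View pics/f11.png

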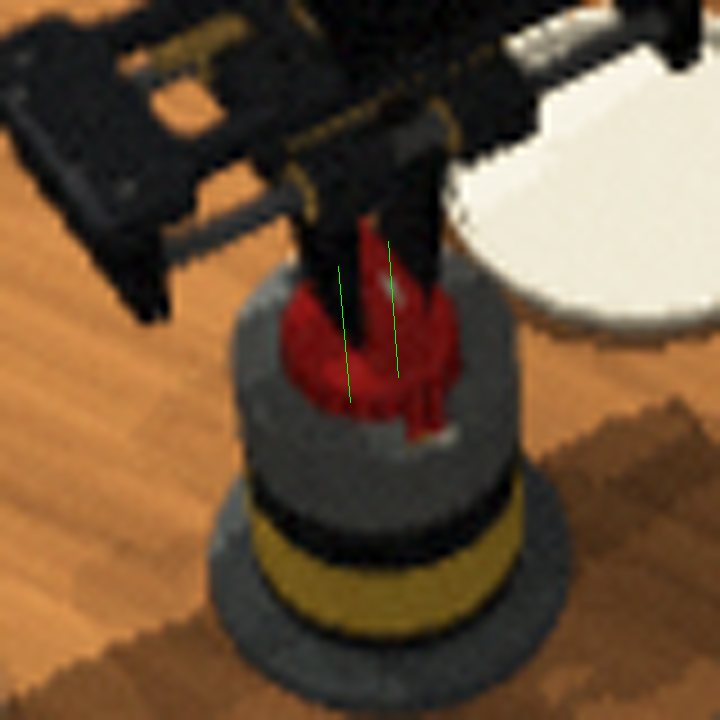

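The cap turned with the gripper (59.5°), and the wing's white stroke now points to (395,290) with the lug showing at the gap (420,435). Easing up.

```bash
python3 -m pendant '[[-0.2,-0.2,-1,0],[-0.2,-0.2,-2,0]]' >/dev/null; python3 f.py;  python3 -m pendant '[[0,0,-1.5,0],[0,0,-3,0]]' >/dev/null; python3 f.py;python3 -m pendant '[[0,0,-1.5,0],[0,0,-3,0]]' >/dev/null; python3 f.py
```

```text
F [-1.14  1.33  6.82] M [ 0.04  0.4  -0.01] pos [ 492.52 -140.54   93.79] yaw -25.71 op 0.164
F [-1.33  1.41  4.67] M [ 0.08  0.33 -0.05] pos [ 492.5  -140.55   97.  ] yaw -25.7 op 0.171
F [-0.16  1.38  3.69] M [ 0.08  0.19 -0.01] pos [ 492.44 -140.54  100.08] yaw -25.7 op 0.166
```

```bash
python3 -m pendant '[[0,0,-2,0],[0,0,-4,0]]' >/dev/null; python3 f.py;  python3 -m pendant '[[0,0,-3,0],[0,0,-6,0]]' >/dev/null; python3 f.py;python3 -m pendant '[[0,0,-4,0],[0,0,-8,0],[0,0,-12,0]]' >/dev/null; python3 f.py; python3 fin.py f12
```

```text
F [-0.37  0.52  1.01] M [0.01 0.15 0.01] pos [ 492.37 -140.55  104.08] yaw -25.7 op 0.168
F [ 0.32  0.13 -0.5 ] M [-0.11  0.06  0.01] pos [ 492.19 -140.49  110.13] yaw -25.69 op 0.17
F [ 0.1  -0.16 -0.12] M [-0.12  0.13  0.03] pos [ 492.01 -140.45  122.4 ] yaw -25.69 op 0.17
f12 crop origin 186 106 scale 9
```

View pics/f12.png

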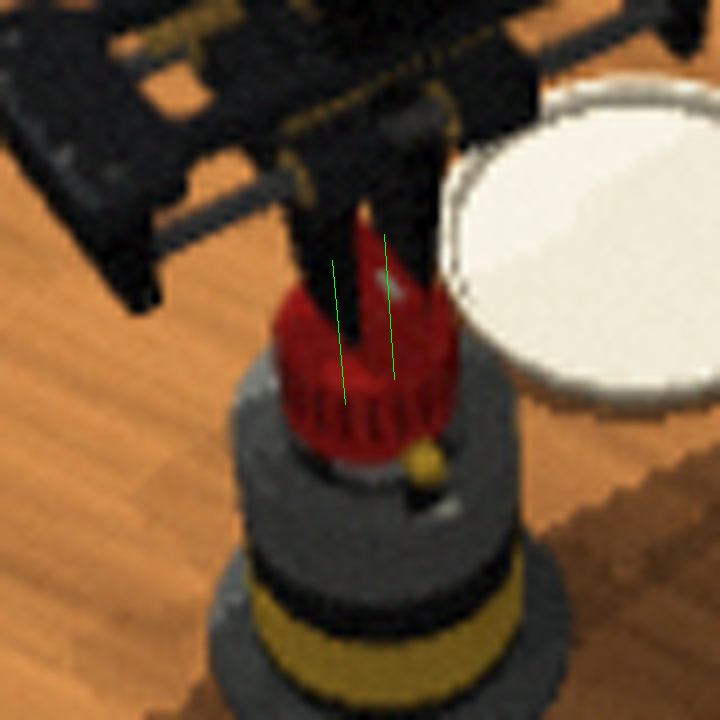

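The cap is clear (yellow lug at (425,462) above the collar, force about 0). Lifting on and carrying it to the leftmost dish.

```bash
python3 -m pendant '[[0,0,-20,0],[0,0,-40,0],[0,0,-55,0],[0,0,-60,0]]'; python3 go.py 547.5 132 150 -25.7;python3 go.py 547.5 132 60 -25.7
```

```text
t: 16.7
eef_pos: [491.5, -140.2, 183.6]
tcp_rot: [-3.141, -0.017, -0.448]
ft_force: [0.4, 0.5, -0.4]
opening: 0.168
at [ 491.5 -140.2  183.6] yaw -25.7 rot [-3.141 -0.017 -0.448] F [ 0.4   0.5  -0.39] t 16.7
shift [ -68.1 -269.6   32.6] turn 0.0 dist 279.9
at [ 491.5 -140.2  183.6] yaw -25.7 rot [-3.141 -0.017 -0.448] F [ 0.4   0.5  -0.39] t 16.7
shift [ -69.7 -269.5  122.6] turn 0.0 dist 304.2
```

```bash
python3 -m pendant '[[-5,-20,0,0],[-14,-55,0,0],[-24,-95,0,0],[-36,-142,0,0],[-48,-190,5,0],[-58,-230,12,0],[-65,-257,20,0],[-68.5,-269.6,30,0]]'; python3 -m pendant '[[0,0,0,0],[0,0,0,0]]'; python3 go.py 547.5 132 60 -25.7
python3 - <<'E'
from h import *
for n in ["top","scene"]:
    p=vision.read_camera(n); cv2.imwrite(f"pics/{n}13.png",cv2.resize(p["pixels"][:,:,::-1],(800,600)))
E
```

```text
t: 17.7
eef_pos: [547.0, 133.4, 151.7]
tcp_rot: [-3.141, -0.016, -0.447]
ft_force: [0.2, -0.5, -0.5]
opening: 0.166
t: 17.95
eef_pos: [546.9, 132.6, 151.6]
tcp_rot: [3.142, -0.016, -0.448]
ft_force: [0.2, -0.1, -0.1]
opening: 0.164
at [546.9 132.6 151.6] yaw -25.6 rot [ 3.142 -0.016 -0.448] F [ 0.17 -0.1  -0.11] t 17.95
shift [-0.7  0.3 91.6] turn 0.1 dist 91.6
```

View pics/scene13.png

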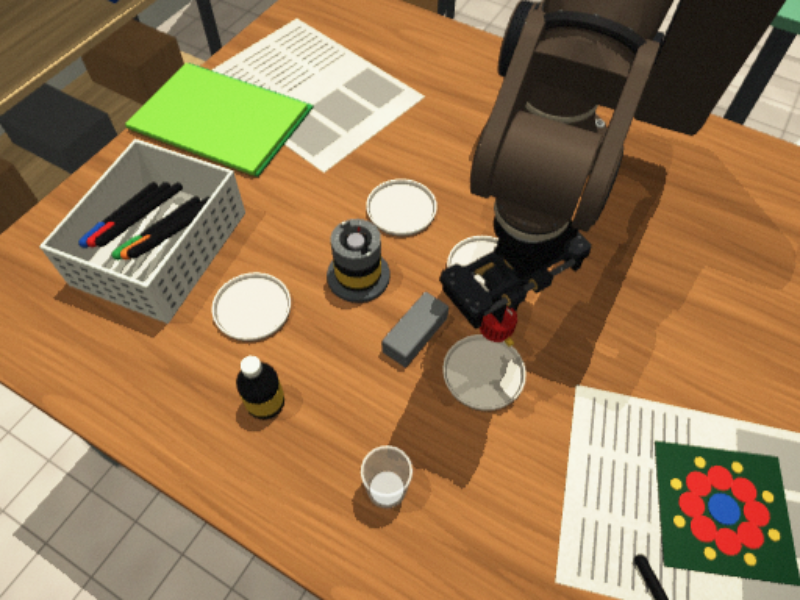

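Jar is open at (357,240); the cap at (498,325) hangs over the dish at (485,372), and other items are untouched. Descending.

```bash
python3 -m pendant '[[0,0,20,0],[0,0,45,0],[0,0,70,0],[0,0,95,0],[0,0,112,0],[0,0,120,0],[0,0,120,0]]'
python3 - <<'E'
from h import *
p=vision.read_camera("scene"); x,y,z=env.state()["eef_pos"]; u=z-3
crop(p,[547,132,40],"f14",h=40,s=9,draw=[(circ(547.5,132,14,66),(255,255,0)),(circ(547.5,132,5,58),(255,255,0)),(circ(x,y,u,24),(0,255,0)),(circ(x,y,u+33,24),(0,255,0))])
E
```

```text
t: 18.92
eef_pos: [549.1, 131.6, 32.1]
tcp_rot: [-3.141, -0.017, -0.448]
ft_force: [-0.1, -0.3, -1.4]
opening: 0.169
f14 crop origin 270 192 scale 9
```

View pics/f14.png

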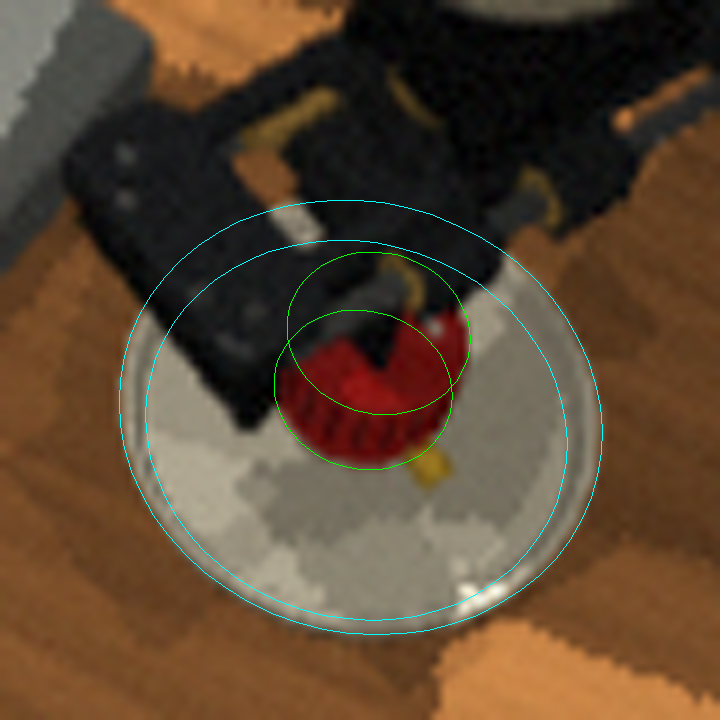

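The cap (bottom rim at (365,465)) matches the predicted circle within a few mm and is well centred. Lowering the last part gently.

```bash
python3 -m pendant '[[0,0,7,0],[0,0,14,0],[0,0,18,0],[0,0,18,0]]'>/dev/null; python3 f.py; python3 -m pendant '[[0,0,1,0],[0,0,2,0],[0,0,2,0]]'>/dev/null; python3 f.py;python3 -m pendant '[[0,0,1,0],[0,0,2,0],[0,0,2,0]]'>/dev/null; python3 f.py
```

```text
F [ 0.59  0.12 -0.36] M [-0.04  0.11  0.01] pos [549.39 131.53  14.15] yaw -25.68 op 0.166
F [-0.73 -0.49 -0.59] M [-0.06  0.09 -0.  ] pos [549.44 131.53  12.16] yaw -25.68 op 0.164
F [0.07 0.2  0.52] M [-0.06  0.11 -0.02] pos [549.42 131.5   10.06] yaw -25.68 op 0.167
```

```bash
python3 -m pendant '[[0,0,0.7,0],[0,0,1.2,0],[0,0,1.2,0]]'>/dev/null; python3 f.py; python3 -m pendant '[[0,0,0.7,0],[0,0,1.2,0],[0,0,1.2,0]]'>/dev/null; python3 f.py
```

```text
F [-0.08  0.38 -1.01] M [-0.06  0.09  0.05] pos [549.44 131.5    8.84] yaw -25.68 op 0.165
F [-1.52 -1.33  6.62] M [-0.11  0.5   0.01] pos [549.66 131.47   8.27] yaw -25.68 op 0.166
```

Contact felt at 8.3 (as predicted). Releasing.

```bash
python3 -m pendant '[[0,0,-0.2,0],[0,0,-0.2,0],[0,0,-0.2,0],[0,0,-0.2,0]]' 0.6; python3 -m pendant '[[0,0,-10,0],[0,0,-25,0],[0,0,-50,0],[0,0,-85,0],[0,0,-120,0],[0,0,-150,0],[0,0,-160,0]]'
python3 - <<'E'
from h import *
for n in ["top","scene"]:
    p=vision.read_camera(n); cv2.imwrite(f"pics/{n}15.png",cv2.resize(p["pixels"][:,:,::-1],(800,600)))
E
```

```text
t: 21.48
eef_pos: [549.6, 131.5, 8.4]
tcp_rot: [-3.141, -0.017, -0.448]
ft_force: [-0.8, 0.1, -0.9]
opening: 0.399
t: 22.35
eef_pos: [547.6, 132.7, 170.9]
tcp_rot: [-3.139, -0.02, -0.448]
ft_force: [-0.7, -0.4, 1.1]
opening: 0.398
```

View pics/scene15.png

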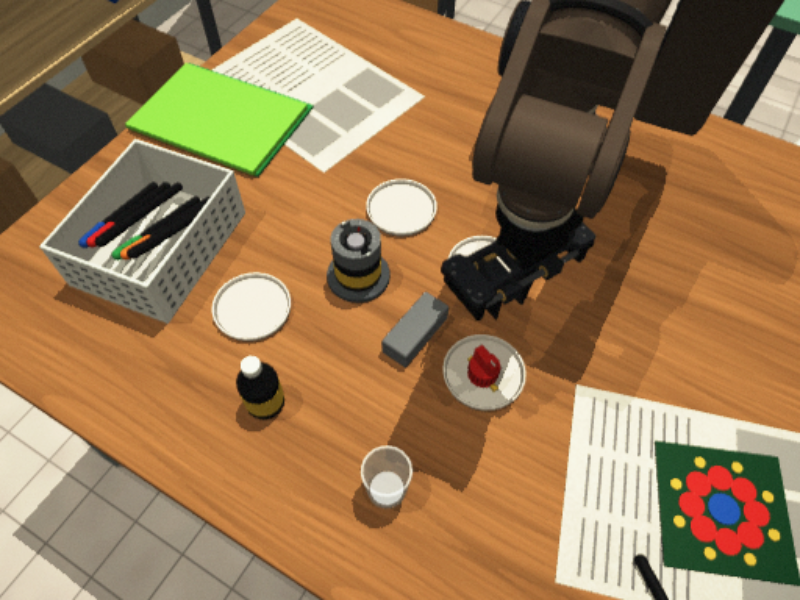

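The cap stands flat in the dish at (484,367), wing up, with both yellow lugs inside the rim. The eraser, tumbler and bottle are where they were, and the gripper is clear. Handing in.

Run:
```python
from h import *
s=env.state(); print(s["t"],np.abs(s["qvel"]).max(),s["ft_force"])
p=vision.read_camera("scene")
a=cv2.imread("pics/scene0.png").astype(int); b=cv2.imread("pics/scene15.png").astype(int)
for n,(u,v) in dict(tumbler=(386,475),bottle=(260,388)).items():
    print(n,np.abs(a-b)[v-40:v+40,u-35:u+35].mean().round(1))
job.job_done()
```

```text
22.45 0.033198308123325276 [-0.14986915 -0.10952518 -0.41084966]
tumbler 10.0
bottle 3.7
the job is handed in; nothing more can be done
```

The job is done and handed in at about 22.5 s. I pushed the cap down until the rubber showed at about 16.5 N, turned it 59.5° anticlockwise while held down, and lifted it free. I then set it in the leftmost dish, feeling contact at about 7 N, and let go.

**Last checks:** the final picture shows the cap upright near the dish's centre, wing upward, with the gripper well clear at near-zero force. The eraser, tumbler and ink bottle look unmoved. A pixel comparison with the first picture gave a mean difference of 3.7 for the bottle and 10.0 for the tumbler. I put the tumbler's larger value down to the arm's shadow next to it, but did not check that separately.

**What disagreed:**
- **Fingertip height:** the true fingertips sit roughly 30 mm above the reported TCP. My first close caught nothing because of this, without touching the cap, and I corrected it from the pictures and by feel.
- **Sideways forces:** these reached about 5 N during the push and turn. The total between cap and jar stayed near 17 N at my readings, against the 28 N limit.
- **Tool tilt:** the tool ended tilted about 1°, but the cap still looks flat.

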